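# Roll-test a dispenser roller and sort it

### The job

Check the drive roller that lies in the test lane: press the sliding shoe lightly onto it by its orange handle and, keeping a light pressure, slide the shoe so that the roller rolls along the plate for at least three quarters of a turn, feeling whether the shoe is lifted. Then let the shoe up, move it clear, and gently lay the roller flat in the green tray if it runs true or in the red tray if it lifts the shoe. Leave the waiting rollers, the pill bottle and the carton alone, and do not lean hard on the roller.

Things in the scene. Friction and masses are not known exactly. Their poses are not given: they have to be found in the camera images.
- fixture: fixed white roller checking fixture, base 290 x 260 mm. Origin: centre of its underside; y is the direction to roll, along the test lane, which is centred on x = -65 mm. At x = +80 mm a like cradle holds the three waiting rollers between blue chocks. A steel guide rod runs along x = -138 mm, 60 mm above the origin.
- lane (a point): middle of the test lane, at the height of its flat running surface (30 mm above the fixture's origin; axes as the fixture's). The surface is two aluminium strips, each 28 mm wide (x) and 240 mm long (y), with a channel 64 mm wide and 12 mm deep between them under the roller's sleeve. Stops 8 mm high close both ends. The roller to test lies across it, at y about -20 mm.
- shoe: flat aluminium pressing shoe on the guide rod over the lane, 50 mm (x) by 96 mm (y), 12 mm thick. Origin: centre of its underside; axes as the fixture's. It slides only along the lane and straight down, never tips. A spring holds it up, its underside 25 mm over the strips, 4 to 7.5 mm over a sleeve. 2 N starts it down, then 0.3 N more per mm; travel 12 mm. What is pressed beyond that loads the roller.
- shoe_grip (a point): middle of the shoe's orange handle, an upright bar 16 mm thick (y) by 48 mm (x) by 36 mm tall on the shoe's top. The point lies 30 mm above the shoe's underside, 18 mm below the handle's top. Load on the roller: 5 to 9 N is right; keep 2 to 16 N while rolling, never over 25 N. All is rigid: a bad roller will overload a shoe held at a fixed height.
- carriage (a joint): how far the shoe has slid along the lane (m): 0 at the end where it is parked (shoe centre at lane y = -75 mm), 0.15 at the other; about 1 N of friction; stays where left. A roller rolls about half as far as the shoe slides over it: begin with the shoe's centre about 28 mm behind the roller (towards -y); it ends as far ahead. Park it at 0 to get at the rolled roller from above.
- roller_1: drive roller of a medicine dispenser, 110 mm long, about 0.25 kg: blue sleeve (middle 60 mm, 18 to 21.5 mm across) between two steel journals of 20 mm, which run on the plate. Origin: centre of the journals' axis; x along the axis. It may be true or bad. Whichever of the four lies in the lane is to be tested; the other three wait in the cradle.
- roller_2: drive roller of a medicine dispenser, 110 mm long, about 0.25 kg: blue sleeve (middle 60 mm, 18 to 21.5 mm across) between two steel journals of 20 mm, which run on the plate. Origin: centre of the journals' axis; x along the axis. A bad roller's sleeve sits 1.5 mm off the journals' axis: in a turn (63 mm of rolling) its top rises and falls by 3 mm.
- roller_3: drive roller of a medicine dispenser, 110 mm long, about 0.25 kg: blue sleeve (middle 60 mm, 18 to 21.5 mm across) between two steel journals of 20 mm, which run on the plate. Origin: centre of the journals' axis; x along the axis. It may be true or bad. Before the test a bad sleeve's high side is underneath, so its top is low.
- roller_4: drive roller of a medicine dispenser, 110 mm long, about 0.25 kg: blue sleeve (middle 60 mm, 18 to 21.5 mm across) between two steel journals of 20 mm, which run on the plate. Origin: centre of the journals' axis; x along the axis. It may be true or bad. The sleeves are worn by different amounts, hence their different diameters; that alone is no fault.
- pass_tray: green open tray for true rollers, 160 (x) x 120 (y) x 30 mm high, walls and floor about 4 mm, fixed to the table. Origin: centre of its underside. The roller is to lie on its floor, along the tray's x. It may stand on either side of the fixture.
- reject_tray: red open tray for bad rollers, same size and axes as the green one, fixed.
- pill_bottle: amber pill bottle with white cap, 44 mm across, 75 mm tall; origin at its foot. Not to be touched.
- carton: small white medicine carton 50 x 90 x 60 mm tall; origin at its foot. Not to be touched.
Not all that is in view belongs to the job. Of the things that look like the reject_tray, the smaller one is meant.

How it is judged:
On the way, in this order (a step that is already met when the one before it is completed fails the run):
1. the shoe is pressed lightly (2 to 16 N) on the roller ((contact force between shoe and roller_1 between 2 and 16 N or contact force between shoe and roller_2 between 2 and 16 N or contact force between shoe and roller_3 between 2 and 16 N or contact force between shoe and roller_4 between 2 and 16 N)), for 0.1 s.
2. the roller has rolled 22 mm and is still lightly pressed (2 to 16 N) (((contact force between shoe and roller_1 between 2 and 16 N and distance of roller_1 from where it was at the start of the episode above 0.022 m) or (contact force between shoe and roller_2 between 2 and 16 N and distance of roller_2 from where it was at the start of the episode above 0.022 m) or (contact force between shoe and roller_3 between 2 and 16 N and distance of roller_3 from where it was at the start of the episode above 0.022 m) or (contact force between shoe and roller_4 between 2 and 16 N and distance of roller_4 from where it was at the start of the episode above 0.022 m))), for 0.05 s.
3. the roller has rolled 44 mm and is still lightly pressed (2 to 16 N) (((contact force between shoe and roller_1 between 2 and 16 N and distance of roller_1 from where it was at the start of the episode above 0.044 m) or (contact force between shoe and roller_2 between 2 and 16 N and distance of roller_2 from where it was at the start of the episode above 0.044 m) or (contact force between shoe and roller_3 between 2 and 16 N and distance of roller_3 from where it was at the start of the episode above 0.044 m) or (contact force between shoe and roller_4 between 2 and 16 N and distance of roller_4 from where it was at the start of the episode above 0.044 m))), for 0.05 s.
At the end, for the whole second after the job is handed in: The tested roller lies flat and at rest in its tray (centre within 30 mm of the tray's centre along x and 55 mm along y, and less than 24 mm above the tray's underside): green if it is true, red if its sleeve is off centre. The three waiting rollers lie within 10 mm of where they were (((distance between roller_1_c2 and roller_1 below 0.0007 m and z of roller_1 in the frame of pass_tray below 0.024 m and x of roller_1 in the frame of pass_tray between -0.03 and 0.03 m and y of roller_1 in the frame of pass_tray between -0.055 and 0.055 m and linear speed of roller_1 below 0.03 m/s and distance of each of roller_2, roller_3, roller_4 from where it was at the start of the episode below 0.01 m) or (distance between roller_1_c2 and roller_1 above 0.0007 m and z of roller_1 in the frame of reject_tray below 0.024 m and x of roller_1 in the frame of reject_tray between -0.03 and 0.03 m and y of roller_1 in the frame of reject_tray between -0.055 and 0.055 m and linear speed of roller_1 below 0.03 m/s and distance of each of roller_2, roller_3, roller_4 from where it was at the start of the episode below 0.01 m) or (distance between roller_2_c2 and roller_2 below 0.0007 m and z of roller_2 in the frame of pass_tray below 0.024 m and x of roller_2 in the frame of pass_tray between -0.03 and 0.03 m and y of roller_2 in the frame of pass_tray between -0.055 and 0.055 m and linear speed of roller_2 below 0.03 m/s and distance of each of roller_1, roller_3, roller_4 from where it was at the start of the episode below 0.01 m) or (distance between roller_2_c2 and roller_2 above 0.0007 m and z of roller_2 in the frame of reject_tray below 0.024 m and x of roller_2 in the frame of reject_tray between -0.03 and 0.03 m and y of roller_2 in the frame of reject_tray between -0.055 and 0.055 m and linear speed of roller_2 below 0.03 m/s and distance of each of roller_1, roller_3, roller_4 from where it was at the start of the episode below 0.01 m) or (distance between roller_3_c2 and roller_3 below 0.0007 m and z of roller_3 in the frame of pass_tray below 0.024 m and x of roller_3 in the frame of pass_tray between -0.03 and 0.03 m and y of roller_3 in the frame of pass_tray between -0.055 and 0.055 m and linear speed of roller_3 below 0.03 m/s and distance of each of roller_1, roller_2, roller_4 from where it was at the start of the episode below 0.01 m) or (distance between roller_3_c2 and roller_3 above 0.0007 m and z of roller_3 in the frame of reject_tray below 0.024 m and x of roller_3 in the frame of reject_tray between -0.03 and 0.03 m and y of roller_3 in the frame of reject_tray between -0.055 and 0.055 m and linear speed of roller_3 below 0.03 m/s and distance of each of roller_1, roller_2, roller_4 from where it was at the start of the episode below 0.01 m) or (distance between roller_4_c2 and roller_4 below 0.0007 m and z of roller_4 in the frame of pass_tray below 0.024 m and x of roller_4 in the frame of pass_tray between -0.03 and 0.03 m and y of roller_4 in the frame of pass_tray between -0.055 and 0.055 m and linear speed of roller_4 below 0.03 m/s and distance of each of roller_1, roller_2, roller_3 from where it was at the start of the episode below 0.01 m) or (distance between roller_4_c2 and roller_4 above 0.0007 m and z of roller_4 in the frame of reject_tray below 0.024 m and x of roller_4 in the frame of reject_tray between -0.03 and 0.03 m and y of roller_4 in the frame of reject_tray between -0.055 and 0.055 m and linear speed of roller_4 below 0.03 m/s and distance of each of roller_1, roller_2, roller_3 from where it was at the start of the episode below 0.01 m))); the robot touches nothing.
It fails at once if a roller was pressed with more than 25 N by the shoe (contact force between shoe and roller_1 above 25 N or contact force between shoe and roller_2 above 25 N or contact force between shoe and roller_3 above 25 N or contact force between shoe and roller_4 above 25 N).
It fails at once if a roller was dropped or thrown into a tray (over 0.6 m/s inside it) ((horizontal distance between roller_1 and pass_tray below 0.06 m and z of roller_1 in the frame of pass_tray below 0.03 m and linear speed of roller_1 above 0.6 m/s) or (horizontal distance between roller_1 and reject_tray below 0.06 m and z of roller_1 in the frame of reject_tray below 0.03 m and linear speed of roller_1 above 0.6 m/s) or (horizontal distance between roller_2 and pass_tray below 0.06 m and z of roller_2 in the frame of pass_tray below 0.03 m and linear speed of roller_2 above 0.6 m/s) or (horizontal distance between roller_2 and reject_tray below 0.06 m and z of roller_2 in the frame of reject_tray below 0.03 m and linear speed of roller_2 above 0.6 m/s) or (horizontal distance between roller_3 and pass_tray below 0.06 m and z of roller_3 in the frame of pass_tray below 0.03 m and linear speed of roller_3 above 0.6 m/s) or (horizontal distance between roller_3 and reject_tray below 0.06 m and z of roller_3 in the frame of reject_tray below 0.03 m and linear speed of roller_3 above 0.6 m/s) or (horizontal distance between roller_4 and pass_tray below 0.06 m and z of roller_4 in the frame of pass_tray below 0.03 m and linear speed of roller_4 above 0.6 m/s) or (horizontal distance between roller_4 and reject_tray below 0.06 m and z of roller_4 in the frame of reject_tray below 0.03 m and linear speed of roller_4 above 0.6 m/s)).
It fails at once if the pill bottle was disturbed by more than 2 cm (distance of pill_bottle from where it was at the start of the episode above 0.02 m).
It fails at once if the carton was disturbed by more than 2 cm (distance of carton from where it was at the start of the episode above 0.02 m).
It also fails if it takes over 72 s, if anything falls off the work surface, if the arm or the gripper's body presses on something with over 40 N, if the wrist force passes 120 N, or if a joint passes its speed limit or range.

### The arm

A 6-joint arm with a two-finger parallel gripper is mounted at the origin on the work surface. World frame = base frame: x ahead of the robot, y to its left, z up, the work surface at z = 0. Lengths are in m, angles in rad, forces in N, time in s.
With the tool pointing down it reaches from about 0.425 to 0.925 m from the base axis. Payload 12.5 kg.
Tool frame: the origin (TCP) lies on the centre line of the jaws, within the pads' length; the fingertips stand 25 mm ahead of it and the grasp point (between the pads) lies 6 mm ahead of it; x points along the fingers, y is the direction in which the jaws open and shut, and the axes are right-handed (so a half turn about x gives the same grasp; the last joint's range is limited). The gripper opens to 85 mm and grips with 20 to 120 N. Pads are 22 mm wide; open, the fingers measure 114 mm over their backs; the gripper's body (76 mm by 85 mm) begins 54 mm behind the grasp point. The pads swing forward as they close: fully open they stand 13 mm farther back than shut.
Start: joints at [-0.106, 0.491, 1.559, -0, 1.092, -0.106], TCP at [0.625, 0, 0.256] pointing down, gripper open.
Joint ranges: [-3.1, 3.1], [-0.84, 2.19], [0.05, 2.79], [-1.13, 4.28], [0.06, 2.93], [-2.69, 2.69]. Speed limits (rad/s): [2.22, 2.22, 2.79, 3.14, 3.14, 3.14].

### API

Orientations are given as a unit quaternion [w, x, y, z].
In Python, from rig import arm gives the robot as it stands. The module is installed in compiled form; this text tells all that it offers.
- The arm moves only by the tool carry_out, never from a script. Its argument "rows" is a list of rows, each an object of numbers: "hand": the opening, from -1 (shut) to 1 (fully open); "tx", "ty", "tz": the shift along the tool's x, y, z in mm; "twist": the turn about the tool's x in rad. In form: [{"hand": .., "tx": .., "ty": .., "tz": .., "twist": ..}, ...]. A call has 1 to 12 rows; each row shifts and turns the pose as measured when the row begins, along the tool's axes as they then stand; what a row does not reach is not made up. A row lasts 1/8 s, in which the tool goes at most 62.5 mm and 10.7 degrees, less where a joint would pass 70% of its speed; a pose out of reach is approached as far as the arm can. A call is refused whole if a number of a shift passes 62.5 or a number of a turn 0.188, either way. A call with a gripper value outside its range is refused whole. The fingers move at their own pace and stop on an object; the grip force is fixed at half the most. Time passes only in rows, so rows that do not move let the fingers close. It gives the time, the measured TCP pose, the force and the opening at its end, in the units of the state.
- arm.read_state(): the state, without advancing time (a new reading comes with each control period).
- arm.camera(name): name is "scene" or "side" or "wrist"; returns a dict with "image" (384x512x3 uint8, blue, green, red), "z_map" (384x512 float32, m along the optical axis (not along the pixel's ray), 0 where there is no reading), "K" (3x3 intrinsics, pixels), "rvec" (rotation vector, rad) and "tvec" (3), from world to camera coordinates, as OpenCV has them; the wrist camera has in their place "T_tool_cam" (4x4, takes a point from camera to tool coordinates, whose origin is the TCP and whose axes are the tool frame's). Camera axes: x right, y down, z forward; pixel columns grow to the right and rows downward; lengths in m; the calibration is good to about 2 mm. The wrist camera is an equidistant fisheye: a pixel r from the principal point sees the ray r / f radians off the axis. A picture is of the moment at which its call begins: read the wrist's pose just before it.
- arm.job_done(): hands the job in, once; it reports no verdict.
Trained networks look in the newest picture that a camera, given by its name, has taken for a name from the list of things; names that differ only in an ending like _2 or _b are one class to them, and where a whole thing is asked for, a point or a joint stands for the part that bears it (a point fixed in the world has none). Each returns a list of dicts, best first, with "p" (0 to 1); they miss things now and then, are a little off and sometimes report something else, mostly with a low value. They report only what shows in the picture. A call takes as long as a camera call. They do not tell look-alikes from the thing itself.
- arm.find_in(camera, target): "xyz" ([x, y, z] in m, in world coordinates, good to about 4 mm: the middle of the surface that is visible of it).
The state is a dict: "t": time; "qpos": joint angles; "joint_velocities": joint speeds; "joint_torque": joint torques, N m; "tcp_pos": TCP position; "eef_rot": TCP orientation; "wrist_force": force on the tool from outside, world axes, zero at the start; "torque": the same for the moment, N m; "width": finger opening in m.
Only numpy, scipy, OpenCV 4.12 (cv2) and the standard library are available. Lean on these libraries where they do the work, as an engineer would, in place of code of your own. Each camera call takes 0.05 s, during which the arm holds its last target.

## Working session

There is one attempt and no reset: what is moved stays moved. The work goes in short steps, Python scripts to look and compute and a tool call to move; the robot and the scene stay as the last step left them, time stands still between calls to the robot, and variables do not carry over. Pictures are saved under pics/ and viewed, and the job is handed in when it is done.

Besides the shell and the picture viewer there is one more tool, called after "Call:" as a command line: name --argument value ..., lists and objects as JSON in quotes. carry_out: Moves the arm, as the interface text tells. Its arguments: {"type":"object","properties":{"rows":{"type":"array"}},"required":["rows"]}

```bash
mkdir -p pics; ls
cat > h.py <<'E'
import numpy as np, cv2
from rig import arm
from scipy.spatial.transform import Rotation as R
def cam(n):
    c=arm.camera(n); return c
def world(c,u,v,z=None):
    K=c["K"]; z=c["z_map"][int(v),int(u)] if z is None else z
    p=np.array([(u-K[0,2])/K[0,0]*z,(v-K[1,2])/K[1,1]*z,z])
    Rm=cv2.Rodrigues(np.array(c["rvec"],float))[0]
    return Rm.T@(p-np.array(c["tvec"]).ravel())
def cloud(c):
    K=c["K"];z=c["z_map"];v,u=np.mgrid[:z.shape[0],:z.shape[1]]
    p=np.stack([(u-K[0,2])/K[0,0]*z,(v-K[1,2])/K[1,1]*z,z],-1)
    Rm=cv2.Rodrigues(np.array(c["rvec"],float))[0]
    w=(p-np.array(c["tvec"]).ravel())@Rm
    w[z<=0]=np.nan
    return w
E
python3 - <<'E'
from h import *
s=arm.read_state();print(s)
for n in ["scene","side","wrist"]:
    c=cam(n);cv2.imwrite(f"pics/{n}0.png",c["image"])
    if n!="wrist":
        np.savez(f"{n}0.npz",**c)
    for t in ["fixture","shoe","shoe_grip","roller_1","pass_tray","reject_tray","pill_bottle","carton"]:
        print(n,t,[(round(d["p"],2),np.round(d["xyz"],3).tolist()) for d in arm.find_in(n,t)][:6])
E
```

```text
pics
{'t': 0.0, 'qpos': array([-1.05554307e-01,  4.91548207e-01,  1.55949451e+00, -9.25761159e-06,
        1.09170740e+00, -1.05602075e-01]), 'joint_velocities': array([-2.56176886e-03, -9.13671554e-04,  5.10163683e-04,  1.10427382e-03,
        9.95219151e-04,  2.88548023e-05]), 'joint_torque': array([-2.53899279e-04, -6.18447447e+01, -2.61596632e+01, -1.41405640e-04,
        4.01603000e-03, -9.44706159e-06]), 'tcp_pos': array([6.24779110e-01, 7.27820976e-05, 2.55719263e-01]), 'eef_rot': array([ 0.4996965 ,  0.49972739,  0.50032935, -0.50024643]), 'wrist_force': array([ 1.04822948,  0.48142944, -0.13373902]), 'torque': array([ 0.01843155,  0.01211845, -0.00100327]), 'width': 0.085697520569103}
scene fixture [(0.87, [0.588, 0.002, 0.026]), (0.73, [0.5, 0.31, -0.0])]
scene shoe [(0.75, [0.726, -0.303, 0.047]), (0.61, [0.522, -0.029, 0.066]), (0.48, [0.708, 0.342, 0.059])]
scene shoe_grip []
scene roller_1 [(0.77, [0.674, 0.033, 0.048]), (0.67, [0.665, -0.077, 0.046]), (0.55, [0.672, -0.021, 0.048]), (0.55, [0.552, -0.027, 0.046])]
scene pass_tray [(0.88, [0.501, 0.31, 0.002]), (0.67, [
[... 667 characters left out ...]
-0.037, 0.045])]
side reject_tray [(0.78, [0.201, -0.316, 0.006]), (0.77, [0.464, -0.301, 0.002]), (0.27, [0.56, -0.064, 0.029])]
side pill_bottle [(0.61, [0.71, -0.329, 0.05])]
side carton [(0.83, [0.694, 0.296, 0.049])]
wrist fixture [(0.74, [0.653, -0.081, 0.049]), (0.61, [0.571, 0.004, 0.029])]
wrist shoe [(0.89, [0.518, -0.031, 0.069])]
wrist shoe_grip [(0.84, [0.516, -0.026, 0.068])]
wrist roller_1 [(0.97, [0.652, -0.077, 0.049]), (0.76, [0.662, -0.029, 0.049]), (0.64, [0.548, -0.029, 0.046]), (0.62, [0.667, 0.031, 0.05])]
wrist pass_tray []
wrist reject_tray [(0.59, [0.146, -0.279, 0.022])]
wrist pill_bottle []
wrist carton [(0.45, [0.668, 0.03, 0.05]), (0.44, [0.652, -0.078, 0.049])]
```

View pics/scene0.png

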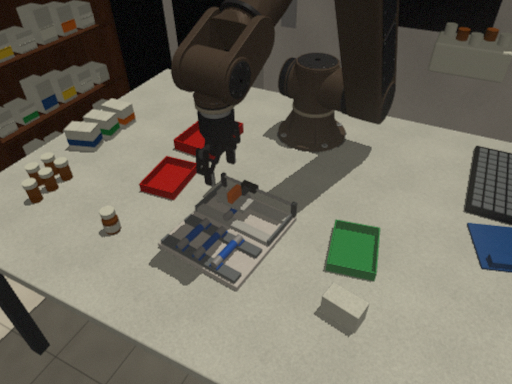

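View pics/side0.png

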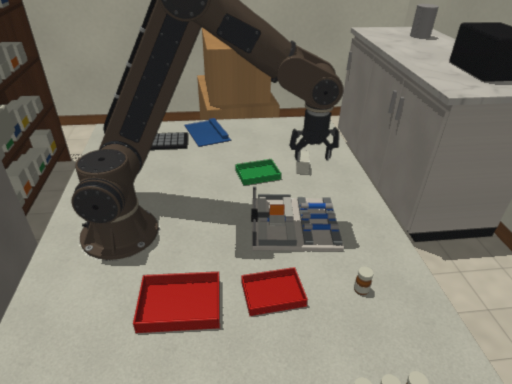

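View pics/wrist0.png

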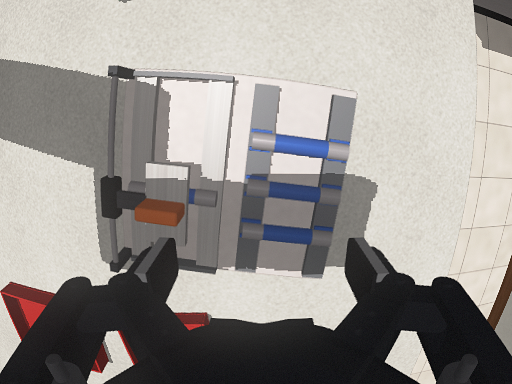

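The scene shows the fixture at its middle, about (235,230): shoe with orange handle at (234,195), three waiting rollers around (190-230,245) and the green tray at (353,248). There are two red trays. In the side view the larger spans (180,300) and the smaller (274,291). The smaller one, at about world (0.465,-0.303), fits the description. Next I'll confirm it in a crop and fit the poses.

```bash
cat >> h.py <<'E'
def wristcloud(c,s):
    K=c["K"];z=c["z_map"];v,u=np.mgrid[:z.shape[0],:z.shape[1]]
    a=(u-K[0,2])/K[0,0];b=(v-K[1,2])/K[1,1];th=np.hypot(a,b)+1e-9
    t=np.tan(np.minimum(th,1.5))/th
    p=np.stack([a*t*z,b*t*z,z],-1)
    T=np.array(c["T_tool_cam"]);p=p@T[:3,:3].T+T[:3,3]
    q=s["eef_rot"];Rm=R.from_quat([q[1],q[2],q[3],q[0]]).as_matrix()
    w=p@Rm.T+s["tcp_pos"]; w[(z<=0)|(th>1.2)]=np.nan
    return w
def ortho(w,img,x0,x1,y0,y1,res=0.001):
    # rows: x decreasing downward; cols: y decreasing to right
    H=int((x1-x0)/res);W=int((y1-y0)/res);o=np.zeros((H,W,3),np.uint8);zz=np.full((H,W),-1.)
    m=np.isfinite(w[...,0]);P=w[m];I=img[m]
    r=((x1-P[:,0])/res).astype(int);c=((y1-P[:,1])/res).astype(int)
    k=(r>=0)&(r<H)&(c>=0)&(c<W)&(P[:,2]<0.15);r,c,P,I=r[k],c[k],P[k],I[k]
    od=np.argsort(P[:,2]);o[r[od],c[od]]=I[od];zz[r[od],c[od]]=P[od,2]
    return o,zz
E
python3 - <<'E'
from h import *
s=arm.read_state();q=s["eef_rot"];print(R.from_quat([q[1],q[2],q[3],q[0]]).as_matrix().round(3))
c=cam("wrist");w=wristcloud(c,s);np.savez("wrist0.npz",w=w,img=c["image"])
o,zz=ortho(w,c["image"],0.42,0.75,-0.2,0.2)
cv2.imwrite("pics/ow0.png",cv2.resize(o,None,fx=2,fy=1.8,interpolation=0))
for n in ["side","scene"]:
    d=np.load(n+"0.npz");wc=cloud(d);im=d["image"]
    hsv=cv2.cvtColor(im,cv2.COLOR_BGR2HSV)
    for nm,m in [("red",((hsv[...,0]<8)|(hsv[...,0]>172))&(hsv[...,1]>150)&(hsv[...,2]>60)),("green",(abs(hsv[...,0].astype(int)-65)<20)&(hsv[...,1]>120)),("orange",(hsv[...,0]>=5)&(hsv[...,0]<20)&(hsv[...,1]>150))]:
        nl,lab,st,_=cv2.connectedComponentsWithStats(m.astype(np.uint8))
        for i in range(1,nl):
            if st[i,4]>80:
                P=wc[(lab==i)];P=P[np.isfinite(P[:,0])]
                if len(P)<30: continue
                top=P[P[:,2]>0.024] if nm!="orange" else P
                if len(top)<10: continue
                for lbl,Q in (("top",top),("all",P)):
                    r=cv2.minAreaRect((Q[:,:2]*1000).astype(np.float32));print(n,nm,lbl,st[i].tolist(),np.round(r[0],1),np.round(r[1],1),round(r[2],1),Q[:,2].max().round(3))
im=cv2.imread("pics/side0.png");cv2.imwrite("pics/crop.png",cv2.resize(im[250:350,110:350],None,fx=3,fy=3))
E
```

```text
[[ 0.  1.  0.]
 [-0.  0. -1.]
 [-1.  0.  0.]]
side red top [242, 268, 65, 48, 2284] [ 461.1 -307.4] [157.1 121.9] 5.2 0.034
side red all [242, 268, 65, 48, 2284] [ 461.4 -307.5] [158.2 122.9] 5.5 0.034
side red top [133, 272, 86, 61, 4588] [ 206.1 -317.7] [162.6 209.2] 87.6 0.044
side red all [133, 272, 86, 61, 4588] [ 206.1 -317.8] [162.7 209.2] 87.6 0.044
side green top [236, 160, 44, 25, 798] [497.2 303.1] [158.3 126.3] 12.1 0.035
side green all [236, 160, 44, 25, 798] [497.4 304.8] [160.7 130. ] 11.6 0.035
side orange top [269, 205, 15, 10, 136] [512.7 -41. ] [16.  44.7] 83.1 0.107
side orange all [269, 205, 15, 10, 136] [512.7 -41. ] [16.  44.7] 83.1 0.107
scene red top [174, 121, 31, 34, 615] [ 449.1 -229.7] [642.   93.5] 37.4 0.361
scene red all [174, 121, 31, 34, 615] [ 420.  -235.6] [696.3 107.5] 39.3 0.361
scene red top [140, 156, 57, 43, 1511] [ 570.2 -222.6] [461.8 176.1] 38.4 0.317
scene red all [140, 156, 57, 43, 1511] [ 558.7 -232.3] [491.9 177. ] 38.4 0.317
scene green top [101, 123, 18, 12, 94] [ 342.3 -650. ] [37.1 69. ] 68.6 0.044
scene green all [101, 123, 18, 12,
[... 1101 characters left out ...]
ge all [118, 113, 17, 12, 89] [ 258.2 -648.7] [34.5 62.9] 65.0 0.043
scene orange top [29, 162, 43, 29, 410] [ 637.8 -638.9] [85.9 87.2] 2.0 0.054
scene orange all [29, 162, 43, 29, 410] [ 637.8 -638.9] [85.9 87.2] 2.0 0.054
scene orange top [228, 185, 14, 18, 164] [470.6 -56.8] [151.4  35.2] 26.8 0.105
scene orange all [228, 185, 14, 18, 164] [470.6 -56.8] [151.4  35.2] 26.8 0.105
scene orange top [27, 187, 15, 16, 154] [ 727.6 -606. ] [15.6 31.8] 55.8 0.053
scene orange all [27, 187, 15, 16, 154] [ 727.6 -606. ] [15.6 31.8] 55.8 0.053
scene orange top [102, 215, 16, 11, 94] [ 723.1 -307.9] [20.4 38.8] 48.5 0.059
scene orange all [102, 215, 16, 11, 94] [ 723.1 -307.9] [20.4 38.8] 48.5 0.059
```

View pics/ow0.png

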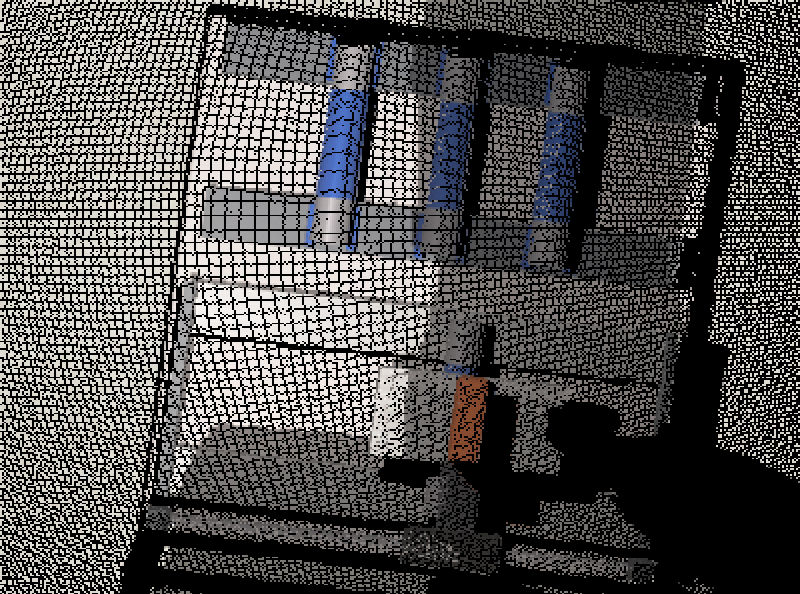

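View pics/crop.png

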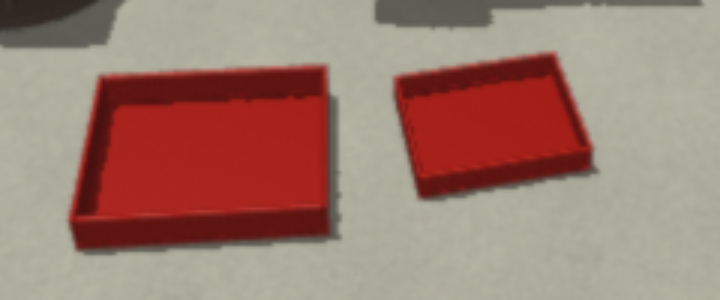

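Run:
```python
from h import *
d=np.load("wrist0.npz");w=d["w"];im=d["img"];hsv=cv2.cvtColor(im,cv2.COLOR_BGR2HSV)
m=(hsv[...,0]>=5)&(hsv[...,0]<20)&(hsv[...,1]>150)&(w[...,2]>0.095)&(w[...,2]<.12)
Q=w[m];print(len(Q),np.median(Q[:,2]),cv2.minAreaRect((Q[:,:2]*1000).astype(np.float32)),Q.mean(0))
# merged ortho of side+wrist
O=None
o1,z1=ortho(w,im,0.4,0.75,-0.2,0.2)
for n in ["side","scene"]:
    e=np.load(n+"0.npz");o,z=ortho(cloud(e),e["image"],0.4,0.75,-0.2,0.2)
    cv2.imwrite(f"pics/o_{n}.png",cv2.resize(o,None,fx=2,fy=1.7,interpolation=0))
zc=np.clip(z1*2500,0,255).astype(np.uint8)
cv2.imwrite("pics/z_w.png",cv2.applyColorMap(cv2.resize(cv2.dilate(zc,np.ones((2,2))),None,fx=2,fy=1.7,interpolation=0),2))
# sleeves
b=(hsv[...,0]>105)&(hsv[...,0]<125)&(hsv[...,1]>120)&(w[...,2]>0.03)&(w[...,2]<.06)
nl,lab,st,_=cv2.connectedComponentsWithStats(b.astype(np.uint8))
for i in range(1,nl):
    if st[i,4]>60:
        P=w[lab==i];print(st[i].tolist(),np.round(P.mean(0),4),cv2.minAreaRect((P[:,:2]*1000).astype(np.float32)),np.percentile(P[:,2],95).round(4))
```

```text
639 0.10262011062839047 ((517.2157592773438, -34.23209762573242), (15.714423179626465, 46.39372253417969), 83.85884094238281) [ 0.51814279 -0.03300855  0.1020914 ]
[275, 135, 54, 23, 908] [0.6703 0.0294 0.0486] ((670.4014282226562, 28.65444564819336), (19.88254737854004, 59.33335494995117), 83.2718276977539) 0.0511
[269, 182, 51, 20, 725] [ 0.6637 -0.0242  0.046 ] ((663.8494262695312, -25.01227569580078), (16.63623046875, 58.682037353515625), 82.06183624267578) 0.0486
[263, 225, 49, 19, 711] [ 0.657  -0.0775  0.0462] ((657.0781860351562, -79.11390686035156), (17.932762145996094, 58.698341369628906), 82.66470336914062) 0.0491
[314, 226, 19, 5, 70] [ 0.7034 -0.0752  0.0342] ((703.7408447265625, -75.48216247558594), (3.9259283542633057, 23.35763168334961), 84.61334228515625) 0.0362
```

View pics/z_w.png

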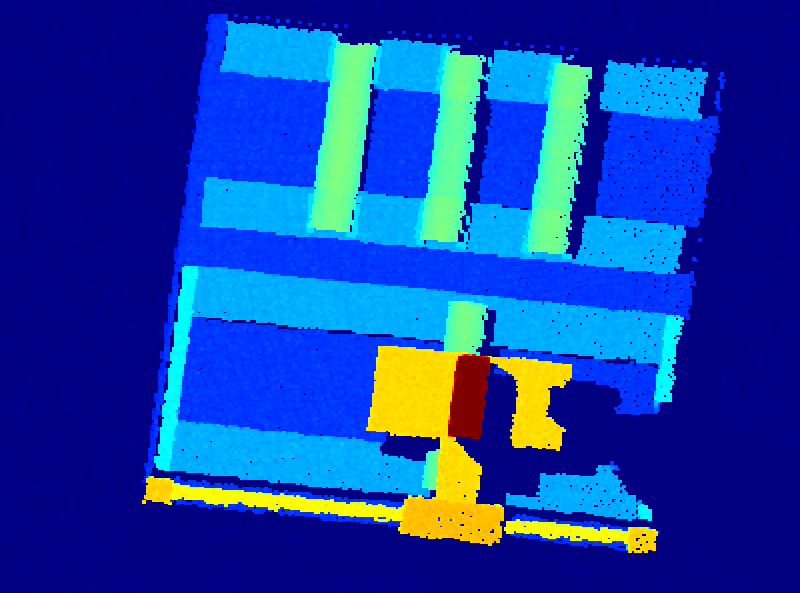

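View pics/o_scene.png

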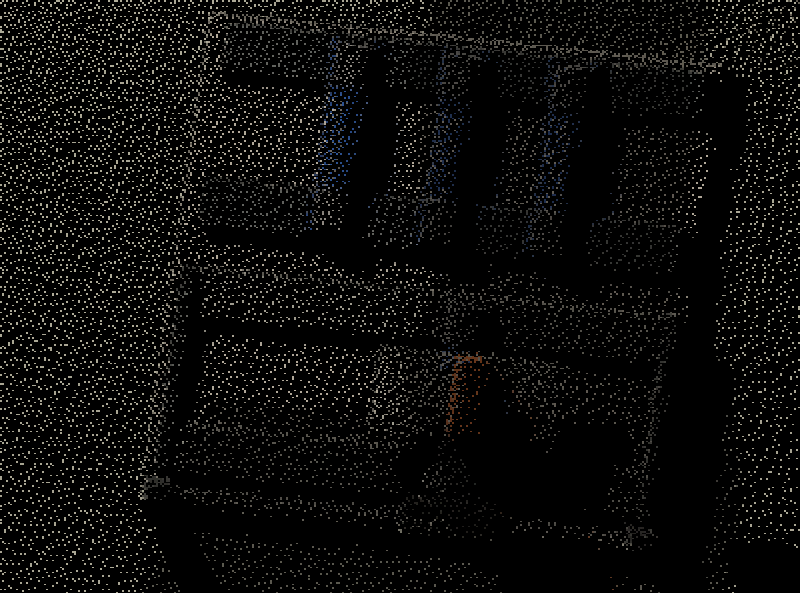

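Call:
carry_out --rows '[{"hand": 0.2, "tx": 0, "ty": 0, "tz": 0, "twist": 0.188}, {"hand": 0.2, "tx": 0, "ty": 0, "tz": 0, "twist": 0.188}, {"hand": 0.2, "tx": 0, "ty": 0, "tz": 0, "twist": 0.188}, {"hand": 0.2, "tx": 0, "ty": 0, "tz": 0, "twist": 0.188}, {"hand": 0.2, "tx": 0, "ty": 0, "tz": 0, "twist": 0.188}, {"hand": 0.2, "tx": 0, "ty": 0, "tz": 0, "twist": 0.188}, {"hand": 0.2, "tx": 0, "ty": 0, "tz": 0, "twist": 0.188}, {"hand": 0.2, "tx": 0, "ty": 0, "tz": 0, "twist": 0.188}, {"hand": 0.2, "tx": 0, "ty": 0, "tz": 0, "twist": 0.188}]'

```text
t: 2.52
tcp_pos: [0.625, 0.0, 0.2563]
eef_rot: [-0.043, 0.706, -0.043, -0.706]
wrist_force: [-0.3, -0.0, -0.3]
width: 0.0514
```

```bash
cat >> h.py <<'E'
def goto(x,y,z,yaw_deg):
    """needed tool-frame shift (mm) and twist from the present pose; yaw of tool y axis. z is of the grasp point"""
    s=arm.read_state();q=s["eef_rot"];M=R.from_quat([q[1],q[2],q[3],q[0]]).as_matrix()
    d=np.array([x,y,z+0.006])-s["tcp_pos"]
    yaw=np.degrees(np.arctan2(M[1,1],M[0,1]))
    t=-(np.radians((yaw_deg-yaw+180)%360-180))
    print("t",s["t"],"tcp",s["tcp_pos"].round(4),"yaw",yaw.round(2),"tilt",M[:,0].round(4),"F",s["wrist_force"].round(2),"w",round(s["width"],4),"q",s["qpos"].round(2))
    print("shift tool mm",(M.T@d*1000).round(1),"twist",round(t,3))
E
python3 -c "
from h import *
goto(.517,-.034,.13,-96.9)"
```

```text
t 2.525 tcp [0.625  0.     0.2563] yaw -97.04 tilt [ 1.e-04  0.e+00 -1.e+00] F [-0.3  -0.02 -0.25] w 0.0514 q [-0.11  0.49  1.56  0.    1.09  1.59]
shift tool mm [120.3  47.  103. ] twist -0.002
```

Call:
carry_out --rows '[{"hand": 0.2, "tx": 0, "ty": 23, "tz": 50, "twist": 0}, {"hand": 0.2, "tx": 0, "ty": 24, "tz": 52, "twist": 0}, {"hand": 0.2, "tx": 55, "ty": 0, "tz": 0, "twist": 0}, {"hand": 0.2, "tx": 55, "ty": 0, "tz": 0, "twist": 0}, {"hand": 0.2, "tx": 0, "ty": 0, "tz": 0, "twist": 0}]'

```text
t: 3.15
tcp_pos: [0.5158, -0.0352, 0.1459]
eef_rot: [-0.044, 0.708, -0.045, -0.704]
wrist_force: [0.3, 1.0, 0.0]
width: 0.0512
```

```bash
python3 -c "
from h import *
goto(.517,-.034,.091,-96.9)
s=arm.read_state();c=cam('wrist');cv2.imwrite('pics/w1.png',c['image']);w=wristcloud(c,s);im=c['image']
hsv=cv2.cvtColor(im,cv2.COLOR_BGR2HSV)
m=(hsv[...,0]>=5)&(hsv[...,0]<20)&(hsv[...,1]>150)&(w[...,2]>0.095)&(w[...,2]<.12)
Q=w[m];print(len(Q),np.median(Q[:,2]),cv2.minAreaRect((Q[:,:2]*1000).astype(np.float32)))
o,z=ortho(w,im,0.4,0.75,-0.2,0.2)
zc=np.clip(z*2500,0,255).astype(np.uint8)
cv2.imwrite('pics/z_w1.png',cv2.applyColorMap(cv2.resize(cv2.dilate(zc,np.ones((2,2))),None,fx=2,fy=1.7,interpolation=0),2))
"
```

```text
t 3.15 tcp [ 0.5158 -0.0352  0.1459] yaw -97.24 tilt [ 0.0054 -0.0012 -1.    ] F [0.26 0.98 0.  ] w 0.0512 q [-0.2   0.49  1.94 -0.    0.71  1.5 ]
shift tool mm [48.9 -1.3 -0.7] twist -0.006
1881 0.10261374443736013 ((516.9974365234375, -34.68641662597656), (14.877816200256348, 47.25492477416992), 83.63703918457031)
```

View pics/w1.png

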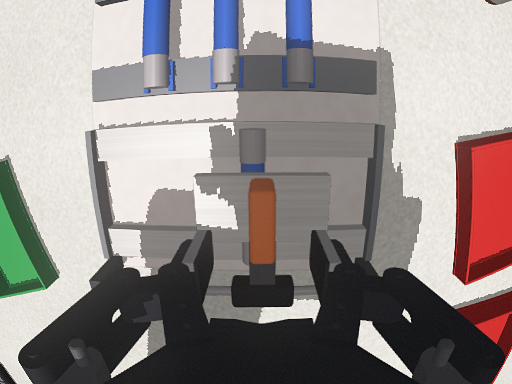

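The picture shows the orange handle (262,220) centred between the open fingers (190–340). The roller journal is at (252,145), a few mm ahead of the shoe's centre, so the shoe is not parked at 0. I'll grip the handle, then slide it back first.

Call:
carry_out --rows '[{"hand": 0.2, "tx": 25, "ty": 0, "tz": 0, "twist": 0}, {"hand": 0.2, "tx": 18, "ty": -1, "tz": 0, "twist": 0}, {"hand": 0.2, "tx": 5, "ty": 0, "tz": 0, "twist": 0}]'

```text
t: 3.58
tcp_pos: [0.5217, -0.0348, 0.1056]
eef_rot: [-0.043, 0.712, -0.045, -0.699]
wrist_force: [0.5, -0.1, 0.0]
width: 0.0512
```

Call:
carry_out --rows '[{"hand": -0.4, "tx": 0, "ty": 0, "tz": 0, "twist": 0}, {"hand": -1, "tx": 0, "ty": 0, "tz": 0, "twist": 0}, {"hand": -1, "tx": 0, "ty": 0, "tz": 0, "twist": 0}, {"hand": -1, "tx": 0, "ty": 0, "tz": 0, "twist": 0}]'

```text
t: 4.08
tcp_pos: [0.5229, -0.0349, 0.1085]
eef_rot: [-0.043, 0.714, -0.045, -0.698]
wrist_force: [2.4, -0.1, -9.2]
width: 0.0146
```

```bash
python3 -c "
from h import *
goto(.517,-.034,.091,-96.9)"
```

```text
t 4.075 tcp [ 0.5229 -0.0349  0.1085] yaw -97.15 tilt [ 0.0222 -0.0046 -0.9997] F [ 2.37 -0.14 -9.2 ] w 0.0146 q [-0.19  0.55  1.96 -0.    0.61  1.5 ]
shift tool mm [11.4 -0.2  6.2] twist -0.004
```

The grip sits near the handle's top because the descent fell short. I'll regrip lower.

Call:
carry_out --rows '[{"hand": 0, "tx": 0, "ty": 0, "tz": 0, "twist": 0}, {"hand": 0, "tx": 0, "ty": 0, "tz": 0, "twist": 0}, {"hand": 0, "tx": 0, "ty": 0, "tz": 0, "twist": 0}, {"hand": 0, "tx": 0, "ty": 0, "tz": 0, "twist": 0}]'

```text
t: 4.58
tcp_pos: [0.5233, -0.035, 0.1093]
eef_rot: [-0.043, 0.714, -0.045, -0.697]
wrist_force: [0.6, -0.3, 0.1]
width: 0.0424
```

Call:
carry_out --rows '[{"hand": 0, "tx": 5, "ty": 0, "tz": 2, "twist": 0}]'

```text
t: 4.7
tcp_pos: [0.5216, -0.0348, 0.1043]
eef_rot: [-0.043, 0.714, -0.045, -0.697]
wrist_force: [-0.8, -0.0, 0.5]
width: 0.0426
```

Call:
carry_out --rows '[{"hand": 0, "tx": 0, "ty": 0, "tz": 0, "twist": 0}]'

```text
t: 4.82
tcp_pos: [0.5213, -0.0348, 0.1039]
eef_rot: [-0.043, 0.714, -0.045, -0.697]
wrist_force: [0.1, -0.6, -0.0]
width: 0.0426
```

```bash
python3 -c "
from h import *
goto(.517,-.034,.091,-96.9)"
```

```text
t 4.825 tcp [ 0.5213 -0.0348  0.1039] yaw -97.19 tilt [ 0.0236 -0.0047 -0.9997] F [ 0.09 -0.63 -0.03] w 0.0426 q [-0.19  0.56  1.97 -0.    0.59  1.5 ]
shift tool mm [ 6.8 -0.3  4.5] twist -0.005
```

Call:
carry_out --rows '[{"hand": 0, "tx": 6, "ty": 0, "tz": 3, "twist": 0}, {"hand": 0, "tx": 0, "ty": 0, "tz": 1, "twist": 0}]'

```text
t: 5.08
tcp_pos: [0.5171, -0.0343, 0.0972]
eef_rot: [-0.043, 0.714, -0.045, -0.697]
wrist_force: [0.3, -0.2, 1.0]
width: 0.0424
```

Call:
carry_out --rows '[{"hand": -1, "tx": 0, "ty": 0, "tz": 0, "twist": 0}, {"hand": -1, "tx": 0, "ty": 0, "tz": 0, "twist": 0}, {"hand": -1, "tx": 0, "ty": 0, "tz": 0, "twist": 0}]'

```text
t: 5.45
tcp_pos: [0.517, -0.0342, 0.0973]
eef_rot: [-0.043, 0.714, -0.045, -0.697]
wrist_force: [-0.0, 0.5, 0.5]
width: 0.0154
```

Call:
carry_out --rows '[{"hand": -1, "tx": 0, "ty": 0, "tz": 0, "twist": 0}]'

```text
t: 5.58
tcp_pos: [0.517, -0.0342, 0.0973]
eef_rot: [-0.043, 0.714, -0.045, -0.697]
wrist_force: [0.0, -0.8, -1.4]
width: 0.0149
```

```bash
python3 -c "
from h import *
goto(.517,-.034,.091,-96.9)"
```

```text
t 5.575 tcp [ 0.517  -0.0342  0.0973] yaw -97.14 tilt [ 0.0231 -0.0047 -0.9997] F [ 0.03 -0.76 -1.38] w 0.0149 q [-0.19  0.57  1.98 -0.    0.57  1.5 ]
shift tool mm [ 0.3 -0.2  0.1] twist -0.004
```

Call:
carry_out --rows '[{"hand": -1, "tx": 0, "ty": 9, "tz": 0, "twist": 0}, {"hand": -1, "tx": 0, "ty": 9, "tz": 0, "twist": 0}, {"hand": -1, "tx": 0, "ty": 9, "tz": 0, "twist": 0}, {"hand": -1, "tx": 0, "ty": 0, "tz": 0, "twist": 0}, {"hand": -1, "tx": 0, "ty": 0, "tz": 0, "twist": 0}]'

```text
t: 6.2
tcp_pos: [0.5135, -0.0635, 0.0973]
eef_rot: [-0.043, 0.714, -0.045, -0.697]
wrist_force: [0.3, 1.3, -0.7]
width: 0.0152
```

```bash
python3 -c "
from h import *
goto(.517,-.034,.091,-96.9)
s=arm.read_state();c=cam('wrist');cv2.imwrite('pics/w2.png',c['image']);w=wristcloud(c,s);im=c['image']
o,z=ortho(w,im,0.4,0.75,-0.2,0.2)
zc=np.clip(z*2500,0,255).astype(np.uint8)
cv2.imwrite('pics/z_w2.png',cv2.applyColorMap(cv2.resize(cv2.dilate(zc,np.ones((2,2))),None,fx=2,fy=1.7,interpolation=0),2))
c=cam('side');cv2.imwrite('pics/s2.png',cv2.resize(c['image'][150:280,200:370],None,fx=4,fy=4))
"
```

```text
t 6.2 tcp [ 0.5135 -0.0635  0.0973] yaw -97.18 tilt [ 0.0233 -0.0048 -0.9997] F [ 0.31  1.3  -0.72] w 0.0152 q [-0.25  0.56  1.98  0.    0.57  1.44]
shift tool mm [  0.2 -29.7   0.2] twist -0.005
```

View pics/w2.png

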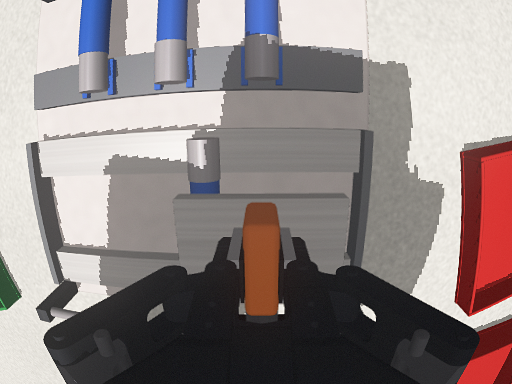

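View pics/z_w2.png

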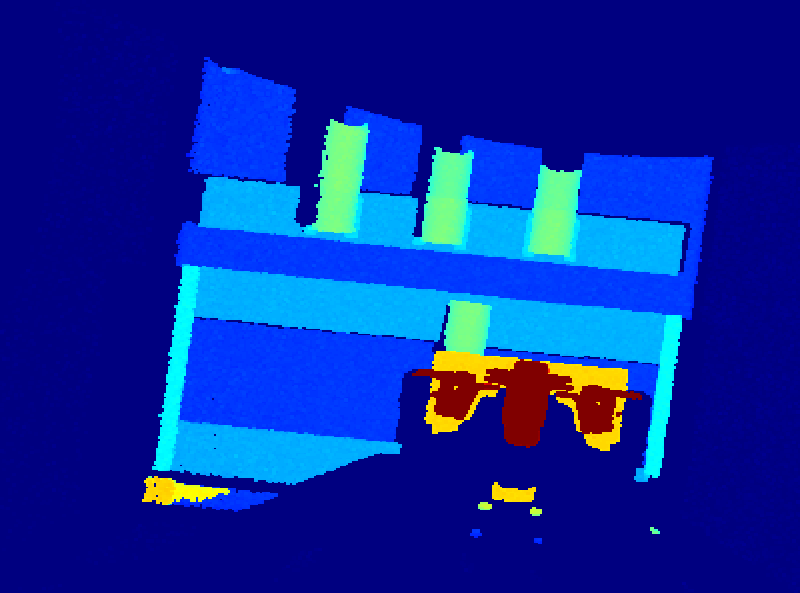

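Shoe now lies about 35 mm behind the roller: plate front edge at col ~432 and roller centre at col ~466 in the height map. I'll press down in small steps.

Call:
carry_out --rows '[{"hand": -1, "tx": 1, "ty": 0, "tz": 0, "twist": 0}]'

```text
t: 6.42
tcp_pos: [0.5135, -0.0632, 0.0964]
eef_rot: [-0.043, 0.714, -0.045, -0.697]
wrist_force: [-0.4, -1.0, 2.4]
width: 0.0154
```

Call:
carry_out --rows '[{"hand": -1, "tx": 1, "ty": 0, "tz": 0, "twist": 0}]'

```text
t: 6.55
tcp_pos: [0.5136, -0.0631, 0.0955]
eef_rot: [-0.043, 0.714, -0.045, -0.697]
wrist_force: [-1.5, 0.1, 2.5]
width: 0.0152
```

Call:
carry_out --rows '[{"hand": -1, "tx": 1, "ty": 0, "tz": 0, "twist": 0}]'

```text
t: 6.68
tcp_pos: [0.5135, -0.063, 0.0945]
eef_rot: [-0.043, 0.714, -0.045, -0.697]
wrist_force: [-1.3, -0.9, 3.2]
width: 0.0156
```

Call:
carry_out --rows '[{"hand": -1, "tx": 1, "ty": 0, "tz": 0, "twist": 0}]'

```text
t: 6.8
tcp_pos: [0.5136, -0.063, 0.0935]
eef_rot: [-0.043, 0.714, -0.045, -0.697]
wrist_force: [-1.3, -1.9, 3.3]
width: 0.0152
```

Call:
carry_out --rows '[{"hand": -1, "tx": 0.5, "ty": 0, "tz": 0, "twist": 0}]'

```text
t: 6.92
tcp_pos: [0.5136, -0.0629, 0.093]
eef_rot: [-0.043, 0.714, -0.045, -0.697]
wrist_force: [-1.1, -0.7, 3.3]
width: 0.0149
```

Call:
carry_out --rows '[{"hand": -1, "tx": 0.5, "ty": 0, "tz": 0, "twist": 0}]'

```text
t: 7.05
tcp_pos: [0.5136, -0.0629, 0.0925]
eef_rot: [-0.043, 0.714, -0.045, -0.697]
wrist_force: [-1.8, -1.5, 3.0]
width: 0.0147
```

Call:
carry_out --rows '[{"hand": -1, "tx": 0.5, "ty": 0, "tz": 0, "twist": 0}]'

```text
t: 7.18
tcp_pos: [0.5136, -0.063, 0.0919]
eef_rot: [-0.043, 0.714, -0.045, -0.697]
wrist_force: [-1.1, -1.4, 4.0]
width: 0.0152
```

Call:
carry_out --rows '[{"hand": -1, "tx": 0.5, "ty": 0, "tz": 0, "twist": 0}]'

```text
t: 7.3
tcp_pos: [0.5136, -0.0629, 0.0915]
eef_rot: [-0.043, 0.714, -0.045, -0.697]
wrist_force: [-1.5, -1.0, 5.4]
width: 0.015
```

Call:
carry_out --rows '[{"hand": -1, "tx": 0.3, "ty": 0, "tz": 0, "twist": 0}]'

```text
t: 7.42
tcp_pos: [0.5136, -0.0629, 0.0914]
eef_rot: [-0.043, 0.714, -0.045, -0.697]
wrist_force: [-3.8, 0.2, 9.8]
width: 0.0155
```

Call:
carry_out --rows '[{"hand": -1, "tx": 0.3, "ty": 0, "tz": 0, "twist": 0}]'

```text
t: 7.55
tcp_pos: [0.5136, -0.0629, 0.0914]
eef_rot: [-0.043, 0.714, -0.045, -0.697]
wrist_force: [-3.9, -0.6, 9.9]
width: 0.015
```

Call:
carry_out --rows '[{"hand": -1, "tx": 0.3, "ty": 0, "tz": 0, "twist": 0}]'

```text
t: 7.68
tcp_pos: [0.5136, -0.0629, 0.0914]
eef_rot: [-0.043, 0.714, -0.045, -0.697]
wrist_force: [-2.2, -0.7, 9.9]
width: 0.0154
```

Holding tx 0.3 mm per row regulates to about 9.9 N total, which is about 6 N on the roller. I'll slide forward in 2 mm rows.

Call:
carry_out --rows '[{"hand": -1, "tx": 0.3, "ty": -1.5, "tz": 0, "twist": 0}, {"hand": -1, "tx": 0.3, "ty": -1.5, "tz": 0, "twist": 0}]'

```text
t: 7.92
tcp_pos: [0.5139, -0.06, 0.0914]
eef_rot: [-0.043, 0.714, -0.045, -0.697]
wrist_force: [-3.6, -0.7, 8.4]
width: 0.015
```

Call:
carry_out --rows '[{"hand": -1, "tx": 0.3, "ty": -2, "tz": 0, "twist": 0}, {"hand": -1, "tx": 0.3, "ty": -2, "tz": 0, "twist": 0}]'

```text
t: 8.18
tcp_pos: [0.5144, -0.056, 0.0914]
eef_rot: [-0.043, 0.715, -0.045, -0.697]
wrist_force: [-3.1, -0.4, 9.1]
width: 0.0151
```

Call:
carry_out --rows '[{"hand": -1, "tx": 0.3, "ty": -2, "tz": 0, "twist": 0}, {"hand": -1, "tx": 0.3, "ty": -2, "tz": 0, "twist": 0}]'

```text
t: 8.43
tcp_pos: [0.5149, -0.052, 0.0914]
eef_rot: [-0.042, 0.715, -0.045, -0.697]
wrist_force: [-2.4, -0.4, 7.9]
width: 0.0154
```

Call:
carry_out --rows '[{"hand": -1, "tx": 0.33, "ty": -2, "tz": 0, "twist": 0}, {"hand": -1, "tx": 0.33, "ty": -2, "tz": 0, "twist": 0}]'

```text
t: 8.68
tcp_pos: [0.5154, -0.048, 0.0914]
eef_rot: [-0.042, 0.715, -0.045, -0.697]
wrist_force: [-2.9, -0.8, 9.6]
width: 0.015
```

Call:
carry_out --rows '[{"hand": -1, "tx": 0.33, "ty": -2, "tz": 0, "twist": 0}, {"hand": -1, "tx": 0.33, "ty": -2, "tz": 0, "twist": 0}]'

```text
t: 8.93
tcp_pos: [0.5159, -0.0439, 0.0914]
eef_rot: [-0.042, 0.715, -0.045, -0.697]
wrist_force: [-3.0, -0.7, 9.6]
width: 0.0151
```

Call:
carry_out --rows '[{"hand": -1, "tx": 0.33, "ty": -2, "tz": 0, "twist": 0}, {"hand": -1, "tx": 0.33, "ty": -2, "tz": 0, "twist": 0}]'

```text
t: 9.18
tcp_pos: [0.5163, -0.0398, 0.0914]
eef_rot: [-0.042, 0.715, -0.045, -0.696]
wrist_force: [-2.1, -1.4, 9.1]
width: 0.0155
```

Call:
carry_out --rows '[{"hand": -1, "tx": 0.33, "ty": -2, "tz": 0, "twist": 0}, {"hand": -1, "tx": 0.33, "ty": -2, "tz": 0, "twist": 0}]'

```text
t: 9.43
tcp_pos: [0.5168, -0.0358, 0.0914]
eef_rot: [-0.042, 0.715, -0.045, -0.696]
wrist_force: [-3.0, -1.0, 8.4]
width: 0.0152
```

```bash
cat > look.py <<'E'
from h import *
import sys
k=sys.argv[1]
s=arm.read_state();c=cam('wrist');w=wristcloud(c,s);im=c['image'];cv2.imwrite(f'pics/w{k}.png',im)
o,z=ortho(w,im,0.4,0.75,-0.2,0.2)
# journal of the tested roller: points z .043-.053 near the right strip of lane, in fixture coords about ref
a=np.radians(-6.9);fx=np.array([np.cos(a),np.sin(a)]);fy=np.array([-np.sin(a),np.cos(a)])
P=w[np.isfinite(w[...,0])];d=P[:,:2]-np.array([.517,-.034]);X=d@fx;Y=d@fy
m=(X>.034)&(X<.052)&(P[:,2]>.047)&(P[:,2]<.053)
print("roller y rel (mm)",np.median(Y[m]).round(4)*1000,m.sum(),"z",np.percentile(P[m,2],90).round(4))
E
python3 look.py 3
```

```text
roller y rel (mm) 19.900000000000002 790 z 0.0502
```

View pics/w3.png

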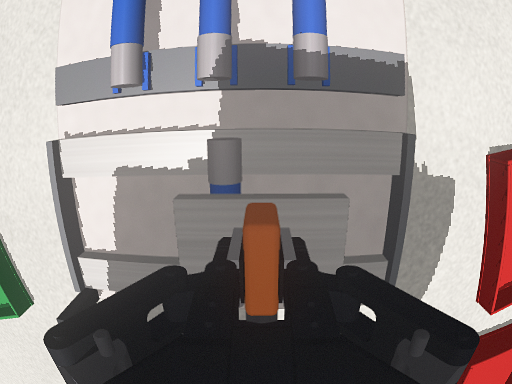

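The picture shows the journal at (225,160), now about 14 mm ahead of its start, so it is rolling at half the shoe's travel. The height is steady. I'll continue.

Call:
carry_out --rows '[{"hand": -1, "tx": 0.34, "ty": -2, "tz": 0, "twist": 0}, {"hand": -1, "tx": 0.34, "ty": -2, "tz": 0, "twist": 0}, {"hand": -1, "tx": 0.34, "ty": -2, "tz": 0, "twist": 0}]'

```text
t: 9.85
tcp_pos: [0.5176, -0.0296, 0.0914]
eef_rot: [-0.042, 0.715, -0.045, -0.696]
wrist_force: [-3.1, -1.1, 9.1]
width: 0.0148
```

Call:
carry_out --rows '[{"hand": -1, "tx": 0.34, "ty": -2, "tz": 0, "twist": 0}, {"hand": -1, "tx": 0.34, "ty": -2, "tz": 0, "twist": 0}, {"hand": -1, "tx": 0.34, "ty": -2, "tz": 0, "twist": 0}]'

```text
t: 10.22
tcp_pos: [0.5183, -0.0235, 0.0914]
eef_rot: [-0.042, 0.715, -0.045, -0.696]
wrist_force: [-2.7, -0.3, 8.7]
width: 0.015
```

Call:
carry_out --rows '[{"hand": -1, "tx": 0.34, "ty": -2, "tz": 0, "twist": 0}, {"hand": -1, "tx": 0.34, "ty": -2, "tz": 0, "twist": 0}, {"hand": -1, "tx": 0.34, "ty": -2, "tz": 0, "twist": 0}]'

```text
t: 10.6
tcp_pos: [0.519, -0.0174, 0.0914]
eef_rot: [-0.042, 0.715, -0.045, -0.696]
wrist_force: [-2.3, -1.0, 9.0]
width: 0.0153
```

Call:
carry_out --rows '[{"hand": -1, "tx": 0.34, "ty": -2, "tz": 0, "twist": 0}, {"hand": -1, "tx": 0.34, "ty": -2, "tz": 0, "twist": 0}, {"hand": -1, "tx": 0.34, "ty": -2, "tz": 0, "twist": 0}]'

```text
t: 10.98
tcp_pos: [0.5198, -0.0113, 0.0914]
eef_rot: [-0.042, 0.716, -0.045, -0.696]
wrist_force: [-3.0, -0.4, 8.8]
width: 0.0151
```

Call:
carry_out --rows '[{"hand": -1, "tx": 0.34, "ty": -2, "tz": 0, "twist": 0}, {"hand": -1, "tx": 0.34, "ty": -2, "tz": 0, "twist": 0}, {"hand": -1, "tx": 0.34, "ty": -2, "tz": 0, "twist": 0}]'

```text
t: 11.35
tcp_pos: [0.5205, -0.0051, 0.0914]
eef_rot: [-0.042, 0.716, -0.046, -0.696]
wrist_force: [-2.6, -1.3, 7.7]
width: 0.0151
```

Call:
carry_out --rows '[{"hand": -1, "tx": 0.36, "ty": -2, "tz": 0, "twist": 0}, {"hand": -1, "tx": 0.36, "ty": -2, "tz": 0, "twist": 0}, {"hand": -1, "tx": 0.36, "ty": -2, "tz": 0, "twist": 0}, {"hand": -1, "tx": 0.36, "ty": -2, "tz": 0, "twist": 0}]'

```text
t: 11.85
tcp_pos: [0.5215, 0.003, 0.0914]
eef_rot: [-0.042, 0.716, -0.045, -0.696]
wrist_force: [-1.4, -1.4, 10.4]
width: 0.0152
```

Call:
carry_out --rows '[{"hand": -1, "tx": 0.36, "ty": -2, "tz": 0, "twist": 0}, {"hand": -1, "tx": 0.36, "ty": -2, "tz": 0, "twist": 0}, {"hand": -1, "tx": 0.36, "ty": -2, "tz": 0, "twist": 0}, {"hand": -1, "tx": 0.36, "ty": -2, "tz": 0, "twist": 0}]'

```text
t: 12.35
tcp_pos: [0.5225, 0.0112, 0.0914]
eef_rot: [-0.042, 0.716, -0.045, -0.695]
wrist_force: [-2.2, -1.0, 10.0]
width: 0.0151
```

Call:
carry_out --rows '[{"hand": -1, "tx": 0.36, "ty": -2, "tz": 0, "twist": 0}, {"hand": -1, "tx": 0.36, "ty": -2, "tz": 0, "twist": 0}, {"hand": -1, "tx": 0.36, "ty": -2, "tz": 0, "twist": 0}, {"hand": -1, "tx": 0.36, "ty": -2, "tz": 0, "twist": 0}]'

```text
t: 12.85
tcp_pos: [0.5235, 0.0194, 0.0914]
eef_rot: [-0.042, 0.716, -0.045, -0.695]
wrist_force: [-2.2, -0.6, 9.8]
width: 0.0152
```

Call:
carry_out --rows '[{"hand": -1, "tx": 0.36, "ty": -2, "tz": 0, "twist": 0}, {"hand": -1, "tx": 0.36, "ty": -2, "tz": 0, "twist": 0}, {"hand": -1, "tx": 0.36, "ty": -2, "tz": 0, "twist": 0}, {"hand": -1, "tx": 0.36, "ty": -2, "tz": 0, "twist": 0}]'

```text
t: 13.35
tcp_pos: [0.5244, 0.0275, 0.0914]
eef_rot: [-0.042, 0.716, -0.045, -0.695]
wrist_force: [-1.8, -1.2, 10.0]
width: 0.0153
```

```bash
python3 look.py 4
```

```text
roller y rel (mm) 53.400000000000006 765 z 0.0502
```

Call:
carry_out --rows '[{"hand": -1, "tx": 0.36, "ty": -2, "tz": 0, "twist": 0}, {"hand": -1, "tx": 0.36, "ty": -2, "tz": 0, "twist": 0}, {"hand": -1, "tx": 0.36, "ty": -2, "tz": 0, "twist": 0}, {"hand": -1, "tx": 0.36, "ty": -2, "tz": 0, "twist": 0}]'

```text
t: 13.9
tcp_pos: [0.5255, 0.0359, 0.0914]
eef_rot: [-0.042, 0.716, -0.045, -0.695]
wrist_force: [-2.9, -1.0, 9.0]
width: 0.015
```

Call:
carry_out --rows '[{"hand": -1, "tx": 0.36, "ty": -2, "tz": 0, "twist": 0}, {"hand": -1, "tx": 0.36, "ty": -2, "tz": 0, "twist": 0}, {"hand": -1, "tx": 0.36, "ty": 0, "tz": 0, "twist": 0}]'

```text
t: 14.28
tcp_pos: [0.526, 0.0402, 0.0914]
eef_rot: [-0.042, 0.716, -0.045, -0.695]
wrist_force: [-1.4, -0.6, 8.9]
width: 0.0151
```

```bash
python3 look.py 5
```

```text
roller y rel (mm) 60.5 779 z 0.0502
```

The height stayed at 0.0914 m for 54 mm of rolling, so the shoe was not lifted and the roller is true. I'll let the shoe up, then slide it back.

Call:
carry_out --rows '[{"hand": -1, "tx": -2, "ty": 0, "tz": 0, "twist": 0}, {"hand": -1, "tx": -2, "ty": 0, "tz": 0, "twist": 0}, {"hand": -1, "tx": -1.8, "ty": 0, "tz": 0, "twist": 0}, {"hand": -1, "tx": 0, "ty": 0, "tz": 0, "twist": 0}]'

```text
t: 14.82
tcp_pos: [0.526, 0.0402, 0.0973]
eef_rot: [-0.042, 0.716, -0.045, -0.695]
wrist_force: [1.1, -0.2, 1.8]
width: 0.015
```

Call:
carry_out --rows '[{"hand": -1, "tx": 0, "ty": 15, "tz": 0, "twist": 0}, {"hand": -1, "tx": 0, "ty": 20, "tz": 0, "twist": 0}, {"hand": -1, "tx": 0, "ty": 20, "tz": 0, "twist": 0}, {"hand": -1, "tx": 0, "ty": 20, "tz": 0, "twist": 0}, {"hand": -1, "tx": 0, "ty": 15, "tz": 0, "twist": 0}, {"hand": -1, "tx": 0, "ty": 10, "tz": 0, "twist": 0}, {"hand": -1, "tx": 0, "ty": 0, "tz": 0, "twist": 0}]'

```text
t: 15.7
tcp_pos: [0.5132, -0.0649, 0.0973]
eef_rot: [-0.043, 0.717, -0.046, -0.695]
wrist_force: [2.6, -0.8, 1.1]
width: 0.0153
```

```bash
python3 look.py 6
```

```text
roller y rel (mm) 58.7 524 z 0.0501
```

Call:
carry_out --rows '[{"hand": -1, "tx": 0, "ty": 8, "tz": 0, "twist": 0}, {"hand": -1, "tx": 0, "ty": 5, "tz": 0, "twist": 0}, {"hand": -1, "tx": 0, "ty": 0, "tz": 0, "twist": 0}]'

```text
t: 16.12
tcp_pos: [0.5117, -0.0773, 0.0973]
eef_rot: [-0.042, 0.717, -0.045, -0.695]
wrist_force: [1.7, -2.1, 0.1]
width: 0.0152
```

Call:
carry_out --rows '[{"hand": 0, "tx": 0, "ty": 0, "tz": 0, "twist": 0}, {"hand": 0, "tx": 0, "ty": 0, "tz": 0, "twist": 0}, {"hand": 0, "tx": 0, "ty": 0, "tz": 0, "twist": 0}, {"hand": 0, "tx": -20, "ty": 0, "tz": 0, "twist": 0}, {"hand": 0, "tx": -25, "ty": 0, "tz": 0, "twist": 0}, {"hand": 0, "tx": -10, "ty": 0, "tz": 0, "twist": 0}, {"hand": 0, "tx": 0, "ty": 0, "tz": 0, "twist": 0}]'

```text
t: 17.0
tcp_pos: [0.5094, -0.0763, 0.153]
eef_rot: [-0.042, 0.716, -0.045, -0.695]
wrist_force: [-0.0, -0.4, 0.1]
width: 0.0426
```

Run:
```python
from h import *
goto(.517,-.034,.15,-96.9)
s=arm.read_state();c=cam('wrist');w=wristcloud(c,s);im=c['image'];cv2.imwrite(f'pics/w7.png',im)
o,z=ortho(w,im,0.4,0.75,-0.2,0.2)
zc=np.clip(z*2500,0,255).astype(np.uint8)
cv2.imwrite('pics/z_w7.png',cv2.applyColorMap(cv2.resize(cv2.dilate(zc,np.ones((2,2))),None,fx=2,fy=1.7,interpolation=0),2))
hsv=cv2.cvtColor(im,cv2.COLOR_BGR2HSV)
b=(hsv[...,0]>105)&(hsv[...,0]<125)&(hsv[...,1]>120)&(w[...,2]>0.03)&(w[...,2]<.06)
nl,lab,st,_=cv2.connectedComponentsWithStats(b.astype(np.uint8))
for i in range(1,nl):
    if st[i,4]>60:
        P=w[lab==i];print(st[i].tolist(),np.round(P.mean(0),4),cv2.minAreaRect((P[:,:2]*1000).astype(np.float32)),np.percentile(P[:,2],95).round(4))
print([(round(d["p"],2),np.round(d["xyz"],3).tolist()) for d in arm.find_in("wrist","roller_1")])
```

```text
t 17.0 tcp [ 0.5094 -0.0763  0.153 ] yaw -97.05 tilt [ 0.0298 -0.0055 -0.9995] F [-0.01 -0.4   0.13] w 0.0426 q [-0.28  0.47  1.95  0.    0.69  1.41]
shift tool mm [ -3.  -42.9  -2.5] twist -0.003
[103, 0, 27, 65, 1408] [0.6685 0.0251 0.0478] ((673.7055053710938, 26.81739616394043), (68.67772674560547, 26.753679275512695), 2.188556432723999) 0.051
[165, 0, 24, 57, 1144] [ 0.6579 -0.0271  0.0461] ((658.90234375, -26.208099365234375), (17.944528579711914, 49.505828857421875), 82.82180786132812) 0.0484
[232, 0, 25, 53, 1145] [ 0.6498 -0.0797  0.0468] ((649.8108520507812, -79.90982055664062), (18.33839225769043, 44.83242416381836), 82.30523681640625) 0.049
[229, 61, 6, 29, 71] [ 0.6107 -0.064   0.0353] ((612.4716186523438, -63.707977294921875), (3.884329319000244, 23.140735626220703), 88.61544799804688) 0.0364
[256, 61, 5, 29, 70] [ 0.6083 -0.0858  0.0348] ((609.6331176757812, -85.59261322021484), (3.157863140106201, 22.71875762939453), 82.92366790771484) 0.0359
[188, 63, 5, 29, 107] [ 0.6158 -0.0317  0.0348] ((616.3440551757812, -31.421371459960938), (3.6015090942382812, 23.385568618774414), 83.7087173461914) 0.0361
[126, 69, 5, 28, 94] [0.6227 0.0233 0.0348] ((623.3037719726562, 23.1488094329834), (4.152003288269043, 23.84271812438965), 81.7654800415039) 0.0357
[129, 165, 20, 33, 512] [0.5397 0.022  0.0477] ((539.5518798828125, 23.429059982299805), (15.360398292541504, 26.849048614501953), 84.40298461914062) 0.0496
[136, 215, 18, 19, 160] [0.5006 0.0265 0.0481] ((502.3763122558594, 28.09309196472168), (17.33916664123535, 13.918862342834473), 3.8089985847473145) 0.0496
[(0.91, [0.527, 0.022, 0.05]), (0.84, [0.655, 0.028, 0.048]), (0.74, [0.642, -0.028, 0.05]), (0.6, [0.563, -0.044, 0.027]), (0.57, [0.633, -0.083, 0.049])]
```

View pics/w7.png

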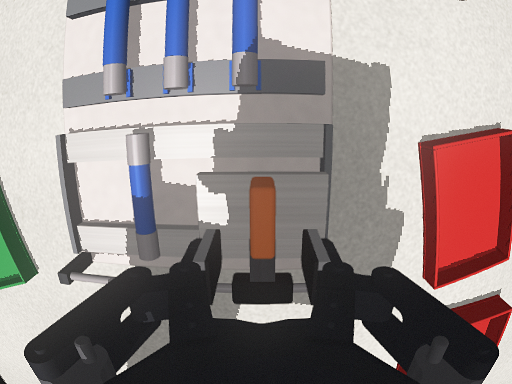

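View pics/z_w7.png

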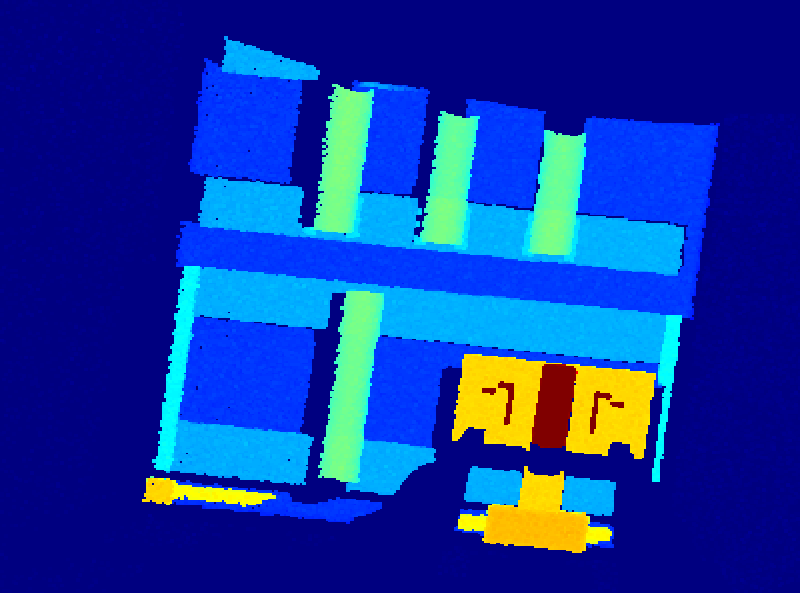

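Picture: the roller lies clear at (128–158,135–255) and the shoe is parked at (262,220). The roller's centre is about (0.523,0.025).

```bash
python3 -c "
from h import *
goto(.523,.0248,.044,-96.5)"
```

```text
t 17.1 tcp [ 0.5091 -0.0762  0.1522] yaw -97.05 tilt [ 0.0283 -0.0051 -0.9996] F [ 1.    0.26 -1.18] w 0.0429 q [-0.28  0.47  1.95  0.    0.69  1.41]
shift tool mm [ 102.  -102.1    1.5] twist -0.01
```

Call:
carry_out --rows '[{"hand": 0.1, "tx": 0, "ty": -35, "tz": 0, "twist": 0}, {"hand": 0.1, "tx": 0, "ty": -35, "tz": 0, "twist": 0}, {"hand": 0.1, "tx": 0, "ty": -30, "tz": -1, "twist": 0}, {"hand": 0.1, "tx": 0, "ty": 0, "tz": 0, "twist": 0}, {"hand": 0.1, "tx": 0, "ty": 0, "tz": 0, "twist": 0}]'

```text
t: 17.73
tcp_pos: [0.5217, 0.0249, 0.1478]
eef_rot: [-0.043, 0.714, -0.045, -0.698]
wrist_force: [-0.6, 0.0, -0.5]
width: 0.0464
```

Run:
```python
from h import *
goto(.523,.0248,.044,-96.5)
s=arm.read_state();c=cam('wrist');w=wristcloud(c,s);im=c['image'];cv2.imwrite(f'pics/w8.png',im)
hsv=cv2.cvtColor(im,cv2.COLOR_BGR2HSV)
b=(hsv[...,0]>105)&(hsv[...,0]<125)&(hsv[...,1]>120)&(w[...,2]>0.03)&(w[...,2]<.06)
nl,lab,st,_=cv2.connectedComponentsWithStats(b.astype(np.uint8))
for i in range(1,nl):
    if st[i,4]>150:
        P=w[lab==i];print(st[i].tolist(),np.round(P.mean(0),4),cv2.minAreaRect((P[:,:2]*1000).astype(np.float32)),np.percentile(P[:,2],95).round(4))
```

```text
t 17.725 tcp [0.5217 0.0249 0.1478] yaw -97.12 tilt [ 0.0224 -0.0046 -0.9997] F [-0.65  0.03 -0.51] w 0.0464 q [-0.08  0.49  1.93 -0.    0.7   1.62]
shift tool mm [97.8 -0.2  1. ] twist -0.011
[220, 0, 27, 52, 1264] [0.66   0.0294 0.0487] ((661.301025390625, 29.501903533935547), (19.417280197143555, 42.38652420043945), 84.03550720214844) 0.0511
[293, 0, 25, 51, 1140] [ 0.6545 -0.0239  0.0461] ((655.6917724609375, -24.802139282226562), (17.677663803100586, 43.21212387084961), 83.20968627929688) 0.0485
[359, 0, 26, 56, 1258] [ 0.6512 -0.0772  0.0462] ((652.0245361328125, -79.0180435180664), (18.574867248535156, 48.523075103759766), 83.04679107666016) 0.049
[250, 164, 22, 74, 1078] [0.5197 0.0248 0.0475] ((523.4155883789062, 26.15250015258789), (17.141719818115234, 59.58672332763672), 83.43315887451172) 0.0496
```

View pics/w8.png

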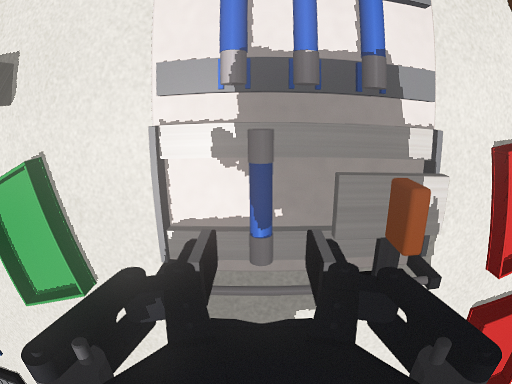

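The roller is centred between the fingers at (261,200). Descend.

Call:
carry_out --rows '[{"hand": 0.1, "tx": 15, "ty": 0, "tz": 0, "twist": 0}, {"hand": 0.1, "tx": 15, "ty": -1, "tz": 0, "twist": 0}, {"hand": 0.1, "tx": 15, "ty": 0, "tz": 0, "twist": 0}, {"hand": 0.1, "tx": 15, "ty": 0, "tz": 0, "twist": 0}, {"hand": 0.1, "tx": 10, "ty": 0, "tz": 0, "twist": 0}, {"hand": 0.1, "tx": 0, "ty": 0, "tz": 0, "twist": 0}]'

```text
t: 18.52
tcp_pos: [0.5228, 0.0236, 0.0714]
eef_rot: [-0.044, 0.713, -0.046, -0.699]
wrist_force: [-0.3, 0.1, 0.2]
width: 0.047
```

```bash
python3 -c "
from h import *
goto(.5234,.0255,.044,-96.6)"
```

```text
t 18.525 tcp [0.5228 0.0236 0.0714] yaw -97.31 tilt [ 0.0198 -0.0045 -0.9998] F [-0.3   0.07  0.18] w 0.047 q [-0.08  0.62  1.98 -0.01  0.52  1.62]
shift tool mm [21.4 -2.1  0.1] twist -0.012
```

Call:
carry_out --rows '[{"hand": 0.1, "tx": 10, "ty": -2, "tz": 0, "twist": 0}, {"hand": 0.1, "tx": 8, "ty": 0, "tz": 0, "twist": -0.01}, {"hand": 0.1, "tx": 2, "ty": 0, "tz": 0, "twist": 0}]'

```text
t: 18.9
tcp_pos: [0.5239, 0.0257, 0.0508]
eef_rot: [-0.04, 0.713, -0.042, -0.698]
wrist_force: [0.9, 0.1, 0.5]
width: 0.0472
```

```bash
python3 -c "
from h import *
goto(.5234,.0255,.044,-96.6)"
```

```text
t 18.9 tcp [0.5239 0.0257 0.0508] yaw -96.68 tilt [ 0.0213 -0.0046 -0.9998] F [0.85 0.09 0.47] w 0.0472 q [-0.08  0.65  1.99 -0.01  0.48  1.62]
shift tool mm [0.8 0.2 0.5] twist -0.001
```

Call:
carry_out --rows '[{"hand": -0.3, "tx": 0, "ty": 0, "tz": 0, "twist": 0}, {"hand": -1, "tx": 0, "ty": 0, "tz": 0, "twist": 0}, {"hand": -1, "tx": 0, "ty": 0, "tz": 0, "twist": 0}, {"hand": -1, "tx": 0, "ty": 0, "tz": 0, "twist": 0}]'

```text
t: 19.4
tcp_pos: [0.524, 0.0257, 0.0512]
eef_rot: [-0.04, 0.714, -0.042, -0.698]
wrist_force: [-0.3, -1.0, -1.7]
width: 0.0165
```

Call:
carry_out --rows '[{"hand": -1, "tx": -10, "ty": 0, "tz": 0, "twist": 0}, {"hand": -1, "tx": -20, "ty": 0, "tz": 0, "twist": 0}, {"hand": -1, "tx": -20, "ty": 0, "tz": 0, "twist": 0}, {"hand": -1, "tx": -20, "ty": 0, "tz": 0, "twist": 0}, {"hand": -1, "tx": -20, "ty": 0, "tz": 0, "twist": 0}, {"hand": -1, "tx": -20, "ty": 0, "tz": 0, "twist": 0}, {"hand": -1, "tx": 0, "ty": 0, "tz": 0, "twist": 0}]'

```text
t: 20.27
tcp_pos: [0.521, 0.0262, 0.1678]
eef_rot: [-0.04, 0.714, -0.042, -0.698]
wrist_force: [-0.1, -0.3, -2.0]
width: 0.0165
```

```bash
python3 -c "
from h import *
goto(.499,.3055,.016,-79)
c=cam('side');cv2.imwrite('pics/s9.png',c['image']);wc=cloud(c)
c=cam('wrist');cv2.imwrite('pics/w9.png',c['image'])
c=cam('scene');cv2.imwrite('pics/sc9.png',c['image'])
"
```

```text
t 20.275 tcp [0.521  0.0262 0.1678] yaw -96.68 tilt [ 0.0227 -0.0047 -0.9997] F [-0.06 -0.27 -2.03] w 0.0165 q [-0.08  0.46  1.92 -0.    0.74  1.62]
shift tool mm [ 143.9 -275.1   57.7] twist -0.309
```

View pics/w9.png

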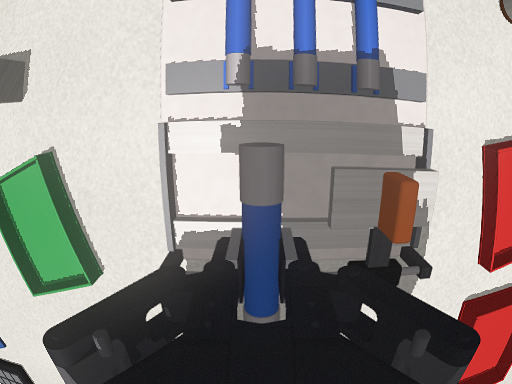

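The roller is held at (261,230), and the force reads −2 N, its weight. I'll carry it over to the green tray.

Call:
carry_out --rows '[{"hand": -1, "tx": 0, "ty": -25, "tz": 5, "twist": 0}, {"hand": -1, "tx": 0, "ty": -40, "tz": 8, "twist": 0}, {"hand": -1, "tx": 0, "ty": -45, "tz": 9, "twist": 0}, {"hand": -1, "tx": 0, "ty": -45, "tz": 9, "twist": 0}, {"hand": -1, "tx": 0, "ty": -45, "tz": 9, "twist": 0}, {"hand": -1, "tx": 0, "ty": -35, "tz": 8, "twist": 0}, {"hand": -1, "tx": 0, "ty": -20, "tz": 5, "twist": 0}, {"hand": -1, "tx": 0, "ty": 0, "tz": 0, "twist": -0.15}, {"hand": -1, "tx": 0, "ty": 0, "tz": 0, "twist": -0.15}, {"hand": -1, "tx": 0, "ty": 0, "tz": 0, "twist": 0}]'

```text
t: 21.68
tcp_pos: [0.4938, 0.2933, 0.153]
eef_rot: [0.07, 0.705, 0.063, -0.703]
wrist_force: [1.5, 1.2, -2.4]
width: 0.0161
```

```bash
python3 -c "
from h import *
goto(.499,.3055,.016,-79)
"
```

```text
t 21.675 tcp [0.4938 0.2933 0.153 ] yaw -79.16 tilt [ 0.0033 -0.0093 -1.    ] F [ 1.53  1.24 -2.4 ] w 0.0161 q [ 0.42  0.54  1.79 -0.01  0.81  1.82]
shift tool mm [130.9 -12.3  -7.2] twist -0.003
```

Call:
carry_out --rows '[{"hand": -1, "tx": 15, "ty": -12, "tz": -7, "twist": 0}, {"hand": -1, "tx": 25, "ty": 0, "tz": 0, "twist": 0}, {"hand": -1, "tx": 25, "ty": 0, "tz": 0, "twist": 0}, {"hand": -1, "tx": 15, "ty": 0, "tz": 0, "twist": 0}, {"hand": -1, "tx": 0, "ty": 0, "tz": 0, "twist": 0}]'

```text
t: 22.3
tcp_pos: [0.4993, 0.3079, 0.0659]
eef_rot: [0.066, 0.704, 0.059, -0.704]
wrist_force: [0.2, -0.6, -0.7]
width: 0.0161
```

```bash
python3 -c "
from h import *
goto(.499,.3055,.016,-79)
c=cam('wrist');cv2.imwrite('pics/w10.png',c['image'])
c=cam('side');cv2.imwrite('pics/s10.png',cv2.resize(c['image'][80:230,180:360],None,fx=4,fy=4))
"
```

```text
t 22.3 tcp [0.4993 0.3079 0.0659] yaw -79.89 tilt [ 0.0012 -0.0101 -0.9999] F [ 0.16 -0.65 -0.69] w 0.0161 q [ 0.44  0.69  1.81 -0.02  0.65  1.85]
shift tool mm [43.9  1.8  0.7] twist -0.016
```

View pics/w10.png

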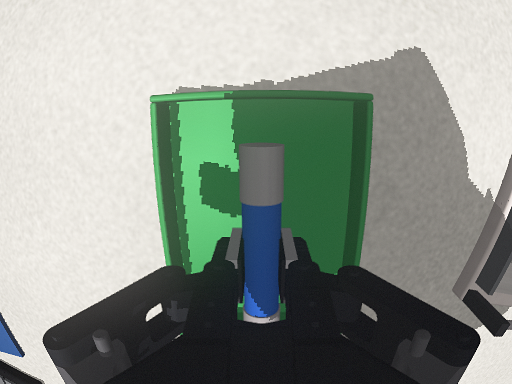

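View pics/s10.png

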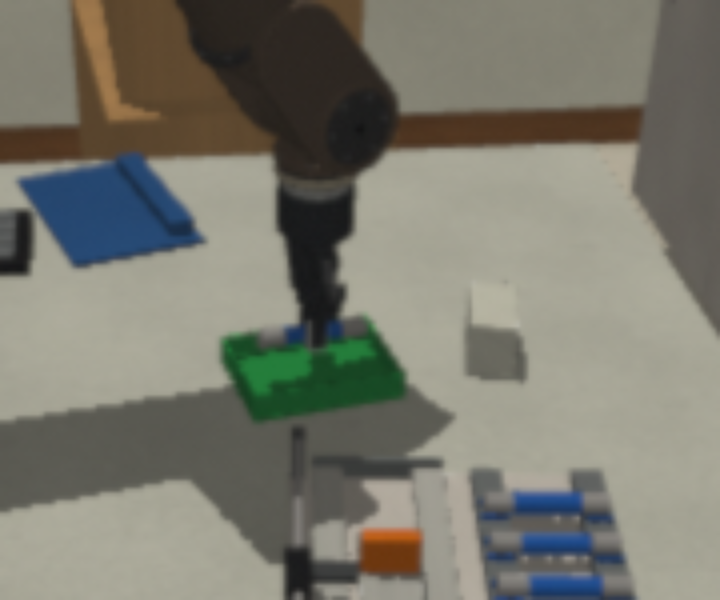

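Aligned over the green tray: the roller at (261,230) lies along its x. Lower until the fingertips are just off the floor.

Call:
carry_out --rows '[{"hand": -1, "tx": 12, "ty": 1, "tz": 0, "twist": 0}, {"hand": -1, "tx": 12, "ty": 0, "tz": 0, "twist": 0}, {"hand": -1, "tx": 6, "ty": 0, "tz": 0, "twist": 0}, {"hand": -1, "tx": 0, "ty": 0, "tz": 0, "twist": 0}]'

```text
t: 22.9
tcp_pos: [0.5008, 0.3069, 0.0367]
eef_rot: [0.065, 0.706, 0.059, -0.703]
wrist_force: [-0.4, -1.1, -1.4]
width: 0.0166
```

Call:
carry_out --rows '[{"hand": -1, "tx": 3, "ty": 0, "tz": 0, "twist": 0}, {"hand": -1, "tx": 1, "ty": 0, "tz": 0, "twist": 0}, {"hand": -1, "tx": 1, "ty": 0, "tz": 0, "twist": 0}, {"hand": -1, "tx": 0, "ty": 0, "tz": 0, "twist": 0}]'

```text
t: 23.4
tcp_pos: [0.5011, 0.307, 0.032]
eef_rot: [0.065, 0.706, 0.059, -0.702]
wrist_force: [-0.3, -0.2, -2.2]
width: 0.0162
```

Call:
carry_out --rows '[{"hand": -1, "tx": 1, "ty": 0, "tz": 0, "twist": 0}, {"hand": -1, "tx": 1, "ty": 0, "tz": 0, "twist": 0}]'

```text
t: 23.65
tcp_pos: [0.5012, 0.3071, 0.0301]
eef_rot: [0.065, 0.707, 0.059, -0.702]
wrist_force: [0.5, 0.3, -2.4]
width: 0.0165
```

Release slowly, then lift.

Call:
carry_out --rows '[{"hand": -0.4, "tx": 0, "ty": 0, "tz": 0, "twist": 0}, {"hand": -0.2, "tx": 0, "ty": 0, "tz": 0, "twist": 0}, {"hand": 0, "tx": 0, "ty": 0, "tz": 0, "twist": 0}, {"hand": 0, "tx": 0, "ty": 0, "tz": 0, "twist": 0}]'

```text
t: 24.15
tcp_pos: [0.5015, 0.3072, 0.0305]
eef_rot: [0.065, 0.707, 0.059, -0.702]
wrist_force: [-0.7, -0.8, -0.3]
width: 0.0428
```

Call:
carry_out --rows '[{"hand": 0, "tx": -10, "ty": 0, "tz": 0, "twist": 0}, {"hand": 0, "tx": -20, "ty": 0, "tz": 0, "twist": 0}, {"hand": 0, "tx": -30, "ty": 0, "tz": 0, "twist": 0}, {"hand": 0, "tx": -40, "ty": 0, "tz": 0, "twist": 0}, {"hand": 0, "tx": -40, "ty": 0, "tz": 0, "twist": 0}, {"hand": 0, "tx": 0, "ty": 0, "tz": 0, "twist": 0}, {"hand": 0, "tx": 0, "ty": 0, "tz": 0, "twist": 0}]'

```text
t: 25.02
tcp_pos: [0.5001, 0.3081, 0.178]
eef_rot: [0.065, 0.707, 0.06, -0.701]
wrist_force: [-0.1, 1.0, -1.0]
width: 0.0428
```

Run:
```python
from h import *
goto(.499,.3055,.016,-79)
s=arm.read_state();c=cam('wrist');w=wristcloud(c,s);im=c['image'];cv2.imwrite('pics/w11.png',im)
hsv=cv2.cvtColor(im,cv2.COLOR_BGR2HSV)
b=(hsv[...,0]>105)&(hsv[...,0]<125)&(hsv[...,1]>120)&(w[...,2]>0.01)&(w[...,2]<.06)
nl,lab,st,_=cv2.connectedComponentsWithStats(b.astype(np.uint8))
for i in range(1,nl):
    if st[i,4]>150:
        P=w[lab==i];print(st[i].tolist(),np.round(P.mean(0),4),cv2.minAreaRect((P[:,:2]*1000).astype(np.float32)),np.percentile(P[:,2],95).round(4))
g=(abs(hsv[...,0].astype(int)-65)<20)&(hsv[...,1]>120)&(w[...,2]>.02);P=w[g];print('tray',cv2.minAreaRect((P[:,:2]*1000).astype(np.float32)))
for n in ["side","scene"]:
    c=cam(n);cv2.imwrite(f'pics/{n}11.png',c['image']);print(n,[(round(d["p"],2),np.round(d["xyz"],3).tolist()) for d in arm.find_in(n,"roller_1")])
```

```text
t 25.025 tcp [0.5001 0.3081 0.178 ] yaw -79.91 tilt [ 0.0089 -0.0063 -0.9999] F [-0.1   1.01 -0.98] w 0.0428 q [ 0.44  0.53  1.74 -0.01  0.87  1.85]
shift tool mm [156.    1.2   2.7] twist -0.016
[253, 153, 18, 61, 968] [0.5001 0.3076 0.0218] ((500.6435546875, 307.4105224609375), (59.54425811767578, 16.126731872558594), 9.677623748779297) 0.0238
[0, 217, 15, 23, 259] [0.382  0.6367 0.0226] ((381.76788330078125, 640.7275390625), (30.655101776123047, 37.462608337402344), 15.774299621582031) 0.0237
tray ((499.65484619140625, 307.1319274902344), (159.02880859375, 118.91246795654297), 10.6239652633667)
side [(0.7, [0.655, -0.088, 0.048]), (0.63, [0.662, -0.036, 0.044]), (0.59, [0.671, 0.024, 0.049])]
scene [(0.84, [0.671, -0.018, 0.043]), (0.8, [0.51, 0.309, 0.021]), (0.77, [0.677, 0.029, 0.047]), (0.73, [0.663, -0.08, 0.046])]
```

View pics/w11.png

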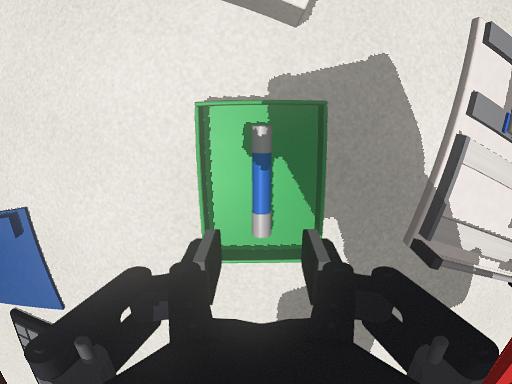

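View pics/side11.png

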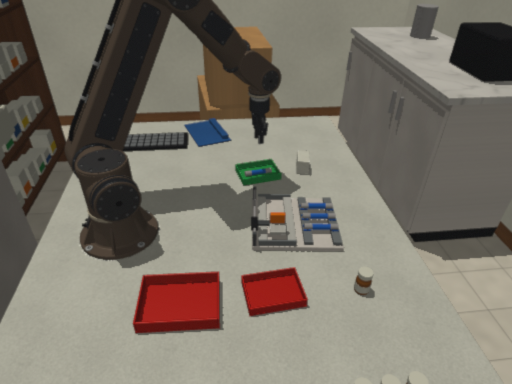

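The roller lies flat in the green tray, shown at (262,180) in the wrist view and centred to within 1 mm. The waiting rollers, bottle and carton are where they were, and the gripper is clear.

```bash
python3 -c "
from rig import arm
print(arm.job_done())"
```

```text
the job is handed in; nothing more can be done
None
```

The tested roller runs true and now lies in the green tray. I handed the job in at about 25 s, well inside the 72 s limit; no verdict was reported.

- **Setup:** The shoe was not parked at the start, and the roller lay about 5 mm ahead of its centre. I gripped the orange handle and slid the shoe back to about 35 mm behind the roller. My first grip was too high on the handle, so I regripped lower before pressing.
- **Test:** I pressed with about 8–10 N in all, which is about 4–6.5 N on the roller; at moments this was a little under the 5–9 N aimed for. I slid the shoe about 104 mm, and the roller rolled about 54 mm, roughly 0.85 of a turn. The shoe's height stayed at 0.0914 m at every reading. A bad sleeve would have moved it by up to 3 mm.
- **Placing:** I let the shoe up and moved it back close to its parked position. I released the roller a few millimetres above the tray floor, because the fingertips reach below the roller.
- **Last checks:** The wrist camera put the roller within about 1 mm of the green tray's centre and within about 1° of its axis. The side and scene views showed the three waiting rollers, the pill bottle and the carton where they were, and the gripper was clear. The network missed the roller in the tray from the side camera, but it is visible there, and both the scene camera's network and the wrist view found it. No other check failed or disagreed.

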